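# Fasten the last stud of an enclosure cover

## Task

One of the four quarter-turn studs on the enclosure's cover still stands proud. Take the stud key from its stand, set its blade in that stud's slot, press and turn clockwise until the stud drops fully home into its catch, flush with its collar, never loading the stud with more than about 30 N and never pushing it with the fingers. Then stand the key back in its stand, let go, and leave the other things on the bench as they are.

Things in the scene. Friction and masses are not known exactly. Their poses are not given: they have to be found in the camera images.
- key: Stud key, 90 mm tall, 0.1 kg, upright in the stand, blade down. Origin: centre of the blade's lower edge; z up to the handle, x along the blade's width. Blade 18 mm wide (x), 4 mm thick (y), 12 mm tall, lowest 3 mm only 2.5 mm thick; shank 12 mm round up to z = 45; flange 36 mm round, z = 45 to 50; grey block handle z = 50 to 90.
- key_grip (a point): Point to grip the key: middle of its handle, 72 mm above the key's origin, axes as the key's. The handle is 34 mm along x, 16 mm along y (flat sides to grip across y), 40 mm tall.
- stand: Black block 70 x 70 x 55 mm high, fixed, with a 26 mm vertical through hole in its middle; origin at the centre of its underside. The key's shank hangs in the hole and its flange rests on the top at any yaw; the key's origin is then 10 mm above the stand's origin, its handle's middle 82 mm above.
- enclosure: Light grey enclosure with closed cover, 204 x 164 mm, top 76 mm above the bench, on an orange board 240 x 200 x 6 mm, fixed; origin at the centre of its underside, x along the long side. A quarter-turn fastener near each corner of the cover, at x = +-75, y = +-55 mm: three are home (flush), one is proud.
- fastener: Round collar of the one open fastener, 46 mm outer and 33 mm inner diameter, 12 mm high, on the cover, at any of the four corners; origin on its axis at the cover's surface, z up. Once home, the stud is held down by its 5 N drag only: a blade pulled out while still twisting or wedged in the slot can drag it up again, so turn back some 4 degrees (there is play) before withdrawing.
- stud: The open stud: 29 mm round aluminium head with a straight slot, 6.5 mm wide, 8 mm deep, 24 mm long, open at both ends. Origin on the axis at the slot's floor, x along the slot, z up. Proud: origin 16 mm above the fastener's, head 12 mm above the collar. Home: origin 4 mm above, head flush. A seal drags on it with 5 N along the axis, so it stays where pushed; turning drag under 0.1 N m.
- stud_top (a point): Middle of the stud's head at its top, 8 mm above the slot's floor, axes as the stud's. Pressed, the stud first sinks 1 to 7 mm onto a rigid catch plate. Turned clockwise seen from above (a stop bars the other way) by 45 to 90 degrees from its start, it comes over a hidden catch, 4 degrees wide either way; pressed there with 8 to 12 N it drops the last 5 to 11 mm and can turn no further.
- gland_nut: Bystander: grey plastic nut, 26 mm round, 16 mm high, lying loose on the middle of the cover.
- profile: Bystander: offcut of aluminium profile, 100 x 30 x 30 mm, loose on the bench.
- meter: Bystander: orange hand meter, 150 x 75 x 41 mm, loose, lying on the bench.
- terminals: Bystander: row of terminal blocks, 56 x 45 x 40 mm, loose on the bench.
- screwdriver: Bystander: screwdriver lying on the bench.
- mug: Bystander: white mug, 80 mm wide, 90 mm high, on the bench.
Not all that is in view belongs to the job. Several things look just like the stand: the one meant starts nearest to the robot's base. What is shaped like the key but blue is not meant.

How it is judged:
On the way, in this order (a step that is already met when the one before it is completed fails the run):
1. the key's blade is in the slot of the stud, which still stands proud (horizontal distance between key and stud below 0.007 m and z of key in the frame of stud below 0.004 m and z of stud in the frame of fastener above 0.0075 m), for 0.1 s.
2. the stud has dropped home with the key's blade in its slot (z of stud in the frame of fastener below 0.0055 m and horizontal distance between key and stud below 0.008 m and z of key in the frame of stud below 0.006 m), for 0.1 s.
At the end, for the whole second after the job is handed in: The stud is home, within 1.5 mm of flush with its collar, and the key stands upright in the stand's hole with its flange on the block (origin within 8 mm of the hole's axis, 7 to 14 mm above the stand's origin, tilt under 0.1 rad), at rest and released (z of stud in the frame of fastener below 0.0055 m and horizontal distance between key and stand below 0.008 m and z of key in the frame of stand between 0.007 and 0.014 m and angle between key's own z axis and vertical below 0.1 rad and linear speed of key below 0.02 m/s); the robot touches nothing.
It fails at once if the stud is loaded by the key with more than 30 N (contact force between key and stud above 30 N).
It fails at once if the fingers push the stud (contact force between the fingers and stud above 1 N).
It fails at once if another thing on the bench is moved by more than 40 mm (distance of any of gland_nut, profile, meter, terminals, screwdriver, mug from where it was at the start of the episode above 0.04 m).
It also fails if it takes over 72 s, if anything falls off the work surface, if the arm or the gripper's body presses on something with over 40 N, if the wrist force passes 120 N, or if a joint passes its speed limit or range.

## Robot

A 6-joint arm with a two-finger parallel gripper is mounted at the origin on the work surface. World frame = base frame: x ahead of the robot, y to its left, z up, the work surface at z = 0. Lengths are in m, angles in rad, forces in N, time in s.
With the tool pointing down it reaches from about 0.35 to 0.775 m from the base axis. Payload 5.5 kg.
Tool frame: the origin (TCP) lies between the finger pads; the fingertips stand 8 mm ahead of it and the grasp point (between the pads) lies 11 mm behind it; z points along the fingers, y is the line along which they close (so a half turn about z gives the same grasp; the last joint's range is limited). The gripper opens to 85 mm and grips with 20 to 120 N. Pads are 22 mm wide; open, the fingers measure 114 mm over their backs; the gripper's body (76 mm by 85 mm) begins 54 mm behind the grasp point. The pads swing forward as they close: fully open they stand 13 mm farther back than shut.
Start: joints at [1.194, 0.313, 0.046, 1.304, 0, 1.431], TCP at [0.135, 0.559, 0.239] pointing down, gripper open.
Joint ranges: [-2.76, 2.76], [-0.86, 1.69], [-1.03, 1.26], [-2.2, 2.34], [-1.47, 1.5], [-3.14, 3.14]. Speed limits (rad/s): [2.57, 2.57, 3.14, 3.14, 3.14, 3.14].

## Interface

Orientations are given as a unit quaternion [w, x, y, z].
In Python, from workcell import status, vision, job gives the robot as it stands. The module is installed in compiled form; this text tells all that it offers.
- The arm moves only by the tool apply_moves, never from a script. Its argument "moves" is one flat list of numbers, 6 for each row, row after row: the shift along the world's x, y, z in units of 25 mm (1.0 is 25 mm), then the turn, a rotation vector about the world's x, y, z in rad. In form: [x, y, z, rx, ry, rz, x, y, z, rx, ry, rz, ...]. A call has 1 to 20 rows; each row is the pose to reach, as a shift and turn from the pose commanded when the call began; what a row does not reach only later rows make up. A row lasts 1/12 s, in which the tool goes at most 41.7 mm and 7.16 degrees, less where a joint would pass 70% of its speed; a pose out of reach is approached as far as the arm can. A call with a gripper value outside its range is refused whole. "claw" is the opening in per cent of the stroke, from 0 (shut) to 100 (fully open), set as the call begins (left out, the last holds). The fingers move at their own pace and stop on an object; "newtons" is the grip in N (left out, the last holds). Time passes only in rows, so rows that repeat a pose let the fingers close. It gives the time, the measured TCP pose, the force, the opening and the grip force at its end, in the units of the state.
- status.get_state(): the state, without advancing time (a new reading comes with each control period).
- vision.read_camera(name): name is "side" or "top" or "wrist"; returns a dict with "image" (400x640x3 uint8, blue, green, red), "camera_matrix" (3x3 intrinsics, pixels), "dist_coeffs" ([k1, k2, p1, p2, k3] as OpenCV has them; the pictures are not rectified), "camera_from_world" (4x4, takes a point from world to camera coordinates). Camera axes: x right, y down, z forward; pixel columns grow to the right and rows downward; lengths in m; the calibration is good to about 2 mm. A picture is of the moment at which its call begins. There is no depth.
- job.hand_in(): hands the job in; it is judged then, once.
The state is a dict: "clock": time; "joint_pos": joint angles; "qvel": joint speeds; "tau": joint torques, N m; "tcp_pos": TCP position; "orientation": TCP orientation; "wrist_force": force on the tool from outside, world axes, zero at the start; "ft_torque": the same for the moment, N m; "finger_gap": finger opening in m; "grip_force": force on a finger pad.
Only numpy, scipy, OpenCV 4.12 (cv2) and the standard library are available. Lean on these libraries where they do the work, as an engineer would, in place of code of your own. Each camera call takes 0.05 s, during which the arm holds its last target. There are 200 camera calls.

## Working session

There is one attempt and no reset: what is moved stays moved. The work goes in short steps, Python scripts to look and compute and a tool call to move; the robot and the scene stay as the last step left them, time stands still between calls to the robot, and variables do not carry over. Pictures are saved under pics/ and viewed, at most 10 in all, crops included, and the job is handed in when it is done.

Besides the shell and the picture viewer there is one more tool, called in YAML: its name, and indented under it one key for each argument. apply_moves: Moves the arm, as the interface text tells. Its arguments: {"type":"object","properties":{"moves":{"type":"array","items":{"type":"number"}},"claw":{"type":"number"},"newtons":{"type":"number"}},"required":["moves"]}

```bash
mkdir -p pics; cat > h.py <<'E'
import numpy as np, cv2
from workcell import status, vision, job
def cam(n):
    c=vision.read_camera(n); return c
def ray(c,uv):
    p=cv2.undistortPoints(np.array([[uv]],float),np.array(c["camera_matrix"]),np.array(c["dist_coeffs"]))[0,0]
    T=np.array(c["camera_from_world"]);R=T[:3,:3]
    return -R.T@T[:3,3], R.T@np.array([p[0],p[1],1.])
def onz(c,uv,z):
    o,d=ray(c,uv); return o+d*(z-o[2])/d[2]
def tri(c1,u1,c2,u2):
    o1,d1=ray(c1,u1);o2,d2=ray(c2,u2)
    s=np.linalg.lstsq(np.c_[d1,-d2],o2-o1,rcond=None)[0]
    a=o1+d1*s[0];b=o2+d2*s[1];return (a+b)/2,np.linalg.norm(a-b)
def proj(c,P):
    T=np.array(c["camera_from_world"])
    return cv2.projectPoints(np.array(P,float).reshape(-1,1,3),cv2.Rodrigues(T[:3,:3])[0],T[:3,3],np.array(c["camera_matrix"]),np.array(c["dist_coeffs"]))[0][:,0]
E
python3 - <<'E'
from h import *
import pickle
d={n:cam(n) for n in("top","side","wrist")}
pickle.dump(d,open("c0.pkl","wb"))
cv2.imwrite("pics/top0.png",d["top"]["image"]);cv2.imwrite("pics/side0.png",d["side"]["image"])
for n in d:
    o,_=ray(d[n],(320,200));print(n,o.round(3),onz(d[n],(320,200),0).round(3))
s=status.get_state();print(s)
E
```

```text
top [ 0.492 -0.022  1.18 ] [ 0.552 -0.012  0.   ]
side [0.373 0.898 0.819] [ 0.6   -0.142  0.   ]
wrist [0.068 0.575 0.373] [0.171 0.552 0.   ]
{'clock': 0.15, 'joint_pos': array([ 1.19439375e+00,  3.13847927e-01,  4.52257441e-02,  1.30359897e+00,
       -1.79816394e-05,  1.43122824e+00]), 'qvel': array([ 0.00018283, -0.00171782,  0.00396395,  0.00080495, -0.00064174,
       -0.00119215]), 'tau': array([ 2.76203376e-03, -4.81065309e+01,  2.98816717e+01,  1.39054743e-02,
       -5.81753875e-05, -3.71053886e-06]), 'tcp_pos': array([0.13476652, 0.55859455, 0.2385965 ]), 'orientation': array([-1.73067293e-04,  1.18140647e-01,  9.92996616e-01, -6.91131913e-04]), 'wrist_force': array([ 0.50788228, -1.10859586, -0.33132555]), 'ft_torque': array([0.01195592, 0.02877223, 0.01632255]), 'grip_force': 0.0, 'finger_gap': 0.08543189950285303}
```

View pics/top0.png

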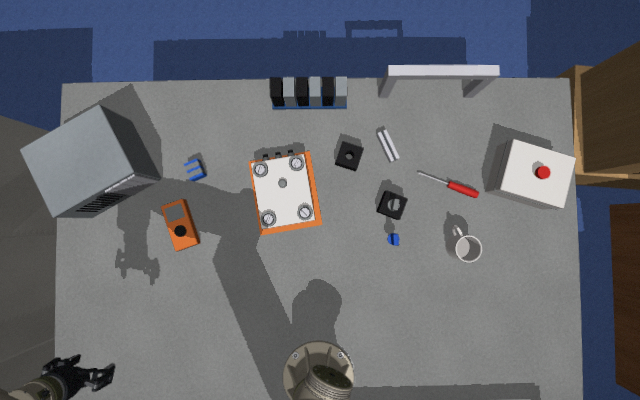

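View pics/side0.png

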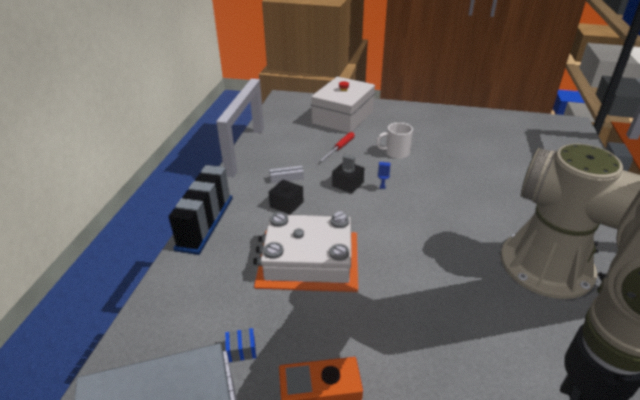

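The top view shows two black blocks. The one at (392,205) holds a grey key and is nearest the base. The one at (349,155) is empty and farther off. The blue key-shaped thing at (393,239) is a decoy. The studs are at (260,170), (296,163), (305,212) and (268,218) px. I'll choose the key at (392,205) and check it and the studs in one close crop.

```bash
python3 - <<'E'
from h import *
import pickle
d=pickle.load(open("c0.pkl","rb"))
t=d["top"]["image"];s=d["side"]["image"]
r=lambda im,x,y,w,h,W,H:cv2.resize(im[y:y+h,x:x+w],(W,H),interpolation=cv2.INTER_CUBIC)
out=np.vstack([np.hstack([r(t,240,145,90,90,300,300),r(t,365,180,60,60,300,300)]),np.hstack([r(s,250,205,120,90,400,300),r(s,320,140,80,60,200,300)])])
cv2.imwrite("pics/crop0.png",out)
c=d["top"]
for n,uv,z in[("stand",(392,205),.055),("handle",(394,204),.095),("s1",(260,170),.09),("s2",(296,163),.09),("s3",(305,212),.09),("s4",(268,218),.09),("other",(349,155),.055),("blue",(393,239),.02)]:
    print(n,onz(c,uv,z).round(3))
E
```

```text
stand [ 0.532 -0.232  0.055]
handle [ 0.533 -0.231  0.095]
s1 [0.639 0.165 0.09 ]
s2 [0.659 0.058 0.09 ]
s3 [0.512 0.032 0.09 ]
s4 [0.496 0.141 0.09 ]
other [ 0.687 -0.103  0.055]
blue [ 0.426 -0.24   0.02 ]
```

View pics/crop0.png

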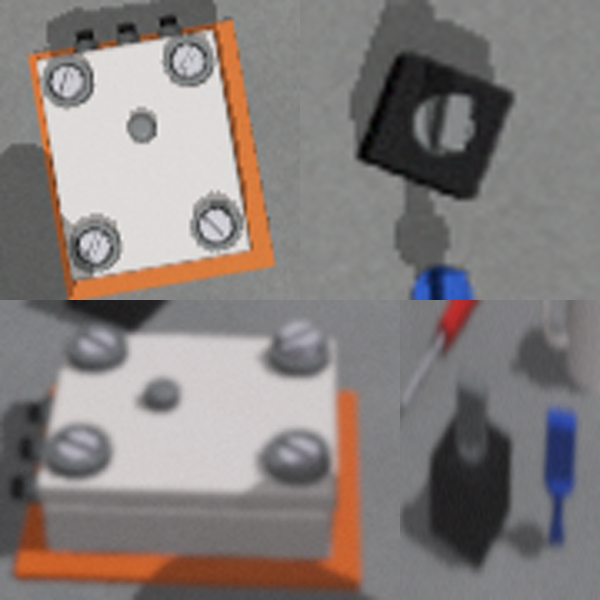

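The crop shows the near-right stud (top px 305,212) with its collar lifted highest in the side view, so it is probably the proud one. The grey key is in the block at (392,205), with its handle along about world x. I'll move over the stud to check from near.

apply_moves:
  moves: [5, -7, 1.2, 0, 0, 0.1, 10, -14, 1.2, 0, 0, 0.2, 15, -21, 1.2, 0, 0, 0.23, 15, -21, 1.2, 0, 0, 0.23, 15, -21, 1.2, 0, 0, 0.23, 15, -21, 1.2, 0, 0, 0.23, 15, -21, 1.2, 0, 0, 0.23, 15, -21, 1.2, 0, 0, 0.23, 15, -21, 1.2, 0, 0, 0.23, 15, -21, 1.2, 0, 0, 0.23, 15, -21, 1.2, 0, 0, 0.23, 15, -21, 1.2, 0, 0, 0.23, 15, -21, 1.2, 0, 0, 0.23, 15, -21, 1.2, 0, 0, 0.23, 15, -21, 1.2, 0, 0, 0.23, 15, -21, 1.2, 0, 0, 0.23, 15, -21, 1.2, 0, 0, 0.23, 15, -21, 1.2, 0, 0, 0.23, 15, -21, 1.2, 0, 0, 0.23, 15, -21, 1.2, 0, 0, 0.23]
  claw: 100

```text
clock: 1.82
tcp_pos: [0.5091, 0.035, 0.2692]
orientation: [-0.0, 0.003, 1.0, 0.0]
wrist_force: [0.2, 0.6, 1.1]
finger_gap: 0.085
grip_force: 0.0
```

```bash
python3 - <<'E'
from h import *
import pickle
c=cam("wrist");pickle.dump(c,open("w1.pkl","wb"))
cv2.imwrite("pics/w1.png",c["image"])
for z in(.076,.1):print(proj(c,[[.512,.032,z]]),)
E
```

```text
[[313.64867761 178.04542832]]
[[313.38341568 183.90575203]]
```

View pics/w1.png

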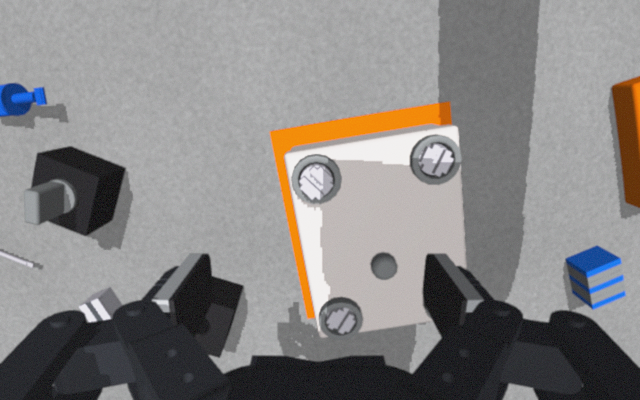

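The wrist view shows the studs at (317,180), (436,159) and (341,317), the nut at (384,266) and the key at left (50,200). I'll zoom in on the studs and the key.

```bash
python3 - <<'E'
from h import *
import pickle
c=pickle.load(open("w1.pkl","rb"));im=c["image"]
r=lambda x,y:cv2.resize(im[y:y+70,x:x+70],(380,300) if 0 else (300,300),interpolation=cv2.INTER_CUBIC)
k=cv2.resize(im[130:250,0:150],(375,300),interpolation=cv2.INTER_CUBIC)
out=np.zeros((600,700,3),np.uint8)
out[:300,:300]=r(282,145);out[:300,300:600]=r(401,124);out[300:,:300]=r(306,282);out[300:,300:675]=k
cv2.imwrite("pics/crop1.png",out)
E
```

```text
(no output)
```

View pics/crop1.png

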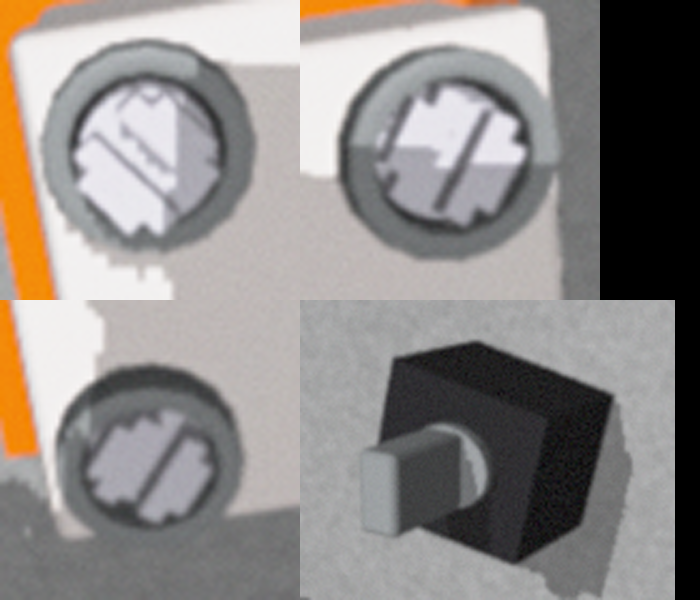

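The stud at (317,180) is the proud one: its head covers the inner wall of the collar, while the others sit within theirs. Its slot runs down-right in the image at about 43°. The key's handle top is at about (32,207). I'll take a closer look at the stud.

apply_moves:
  moves: [0, 0, -1.3, 0, 0, 0, 0, 0, -2.6, 0, 0, 0, 0, 0, -4, 0, 0, 0, 0, 0, -4, 0, 0, 0, 0, 0, -4, 0, 0, 0, 0, 0, -4, 0, 0, 0]

```text
clock: 2.37
tcp_pos: [0.5106, 0.0346, 0.1712]
orientation: [0.001, 0.003, 1.0, -0.0]
wrist_force: [1.0, -0.8, 0.9]
finger_gap: 0.0853
grip_force: 0.0
```

```bash
python3 - <<'E'
from h import *
import pickle
c=pickle.load(open("w1.pkl","rb"))
q=[onz(c,u,.1)for u in[(24,190),(38.8,192),(40,224.8),(24.8,223.2)]]
q=np.array(q);print(q.round(4),q.mean(0).round(4))
print("head",onz(c,(316.3,182.6),.1),"collar",onz(c,(316.6,178.8),.088))
c=cam("wrist");pickle.dump(c,open("w2.pkl","wb"));im=c["image"]
u=proj(c,[[.512,.032,.1]])[0];print(u)
x,y=int(u[0])-50,int(u[1])-50
print(x,y);cv2.imwrite("pics/crop2.png",cv2.resize(im[y:y+100,x:x+100],(600,600),interpolation=cv2.INTER_CUBIC))
E
```

```text
[[ 0.5155 -0.2369  0.1   ]
 [ 0.5176 -0.2219  0.1   ]
 [ 0.5497 -0.228   0.1   ]
 [ 0.5482 -0.244   0.1   ]] [ 0.5328 -0.2327  0.1   ]
head [0.51084633 0.03455047 0.1       ] collar [0.51010016 0.03479612 0.088     ]
[312.38667926 218.12139138]
262 168
```

View pics/crop2.png

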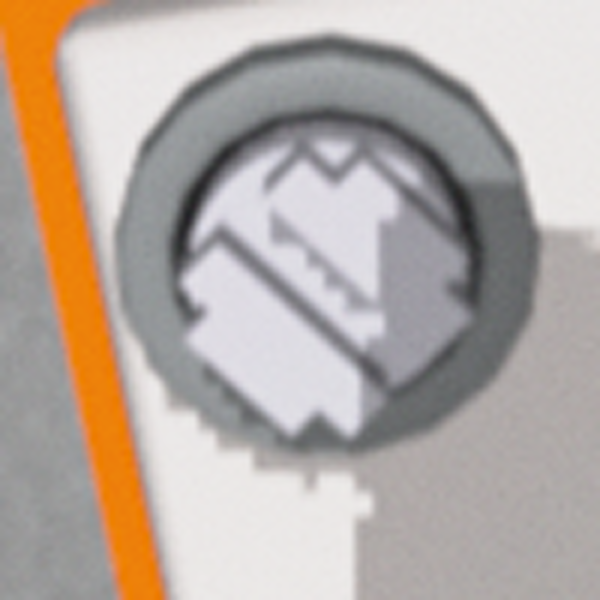

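```bash
python3 - <<'E'
from h import *
import pickle
c=pickle.load(open("w2.pkl","rb"))
f=lambda x,y,z:onz(c,(262+(x+.5)/6-.5,168+(y+.5)/6-.5),z)[:2].round(4)
print("collar L R T B",f(118,245,.088),f(540,245,.088),f(329,45,.088),f(329,452,.088))
print("inner L R T",f(178,250,.088),f(482,250,.088),f(329,115,.088))
print("head bottom-left tip, bottom",f(300,438,.1),f(190,335,.1),f(470,320,.1))
a,b=f(215,238,.1),f(380,395,.1);print("edge",a,b,np.degrees(np.arctan2(*(b-a)[::-1])))
a,b=f(275,220,.1),f(375,310,.1);print("jag",a,b,np.degrees(np.arctan2(*(b-a)[::-1])))
a,b=f(370,150,.1),f(470,240,.1);print("edge3",a,b,np.degrees(np.arctan2(*(b-a)[::-1])))
# top view: contrast check of s3 by circle
t=pickle.load(open("c0.pkl","rb"))["top"]
g=cv2.cvtColor(t["image"],6)[185:240,280:330];g=cv2.resize(g,None,fx=6,fy=6,interpolation=2)
print(cv2.HoughCircles(g,3,1.5,60,param1=100,param2=.7,minRadius=38,maxRadius=60))
for n,uv in[("s1",(240+69/3.333,145+80/3.333)),("s2",(240+189/3.333,145+62/3.333)),("s3",(240+217/3.333,145+223/3.333)),("s4",(240+95/3.333,145+245/3.333))]:print(n,onz(t,np.array(uv)-.35,.088).round(4))
E
```

```text
collar L R T B [0.5095 0.012 ] [0.5097 0.0569] [0.4879 0.0346] [0.5333 0.0343]
inner L R T [0.5101 0.0184] [0.5102 0.0507] [0.4954 0.0345]
head bottom-left tip, bottom [0.5267 0.0314] [0.5153 0.0203] [0.5139 0.0487]
edge [0.505  0.0231] [0.522  0.0396] 44.144902603733264
jag [0.5032 0.0291] [0.5128 0.0391] 46.16913932790727
edge3 [0.496  0.0386] [0.5054 0.0486] 46.77146974003417
[[[150.75 162.75  49.25]
  [135.75 104.25  55.85]
  [104.25 213.75  59.15]
  [ 44.25 177.75  59.15]
  [200.25 101.25  55.85]
  [227.25  30.75  48.35]
  [ 63.75 293.25  59.  ]
  [258.75 177.75  55.55]
  [195.75 236.25  57.5 ]
  [123.75  27.75  55.25]
  [134.25 267.75  45.5 ]
  [ 71.25 117.75  57.35]
  [ 62.25  44.25  44.6 ]
  [  5.25  74.25  58.55]
  [261.75 101.25  59.15]
  [  3.75 299.25  59.  ]]]
s1 [0.643  0.1643 0.088 ]
s2 [0.6581 0.0568 0.088 ]
s3 [0.5138 0.0328 0.088 ]
s4 [0.4954 0.1412 0.088 ]
```

The collar's axis is at about (0.511, 0.034), with the slot at about 45.5°. The key's handle is at about (0.533, −0.233), with yaw of about −11.5°. Both agree with the top view to 2–3 mm. Next I'll move above the key.

apply_moves:
  moves: [0.1, -1.4, 0.8, 0, 0, -0.05, 0.3, -2.8, 1.15, 0, 0, -0.1, 0.5, -4.2, 1.15, 0, 0, -0.15, 0.7, -5.6, 1.15, 0, 0, -0.2, 0.8, -7, 1.15, 0, 0, -0.2, 0.9, -8.4, 1.15, 0, 0, -0.2, 0.9, -9.6, 1.15, 0, 0, -0.2, 0.9, -10.7, 1.15, 0, 0, -0.2, 0.9, -10.7, 1.15, 0, 0, -0.2, 0.9, -10.7, 1.15, 0, 0, -0.2, 0.9, -10.7, 1.15, 0, 0, -0.2, 0.9, -10.7, 1.15, 0, 0, -0.2]

```text
clock: 3.42
tcp_pos: [0.5329, -0.2327, 0.1993]
orientation: [0.001, 0.103, 0.995, -0.0]
wrist_force: [0.0, -0.6, 0.2]
finger_gap: 0.0852
grip_force: 0.0
```

```bash
python3 - <<'E'
from h import *
import pickle
c=cam("wrist");pickle.dump(c,open("w3.pkl","wb"));im=c["image"]
u=proj(c,[[.533,-.233,.1]])[0];print(u,status.get_state()["joint_pos"].round(3))
x,y=int(u[0])-70,int(u[1])-70
print(x,y);cv2.imwrite("pics/crop3.png",cv2.resize(im[y:y+140,x:x+140],(560,560),interpolation=cv2.INTER_CUBIC))
E
```

```text
[316.53670698 203.24943967] [-0.55   0.338 -0.018  1.214  0.    -0.344]
246 133
```

View pics/crop3.png

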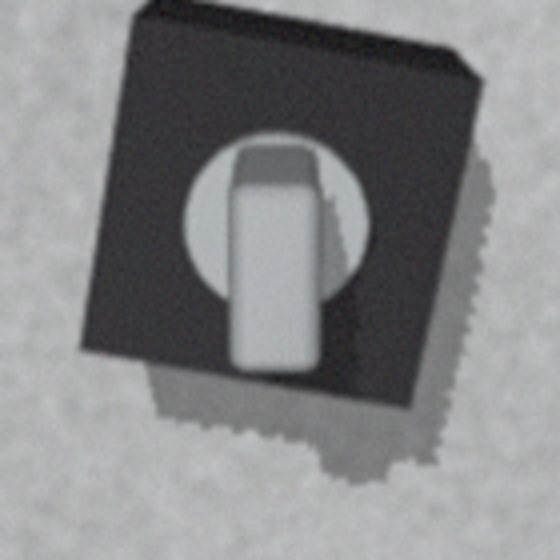

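The handle top is at crop (275,278), well aligned with the tool. The flange is round, at about (277,225).

```bash
python3 - <<'E'
from h import *
import pickle
c=pickle.load(open("w3.pkl","rb"))
f=lambda x,y,z:onz(c,(246+(x+.5)/4-.5,133+(y+.5)/4-.5),z)[:2].round(4)
P=np.array([f(228,185,.1),f(322,185,.1),f(320,372,.1),f(230,372,.1)]);print(P,P.mean(0))
d=(P[2]+P[3]-P[0]-P[1])/2;print(np.linalg.norm(d),np.degrees(np.arctan2(d[1],d[0])))
print("flange",f(183,215,.06),f(371,220,.06),(f(183,215,.06)+f(371,220,.06))/2,"T",f(280,131,.06))
C=np.array([f(135,18,.055),f(484,82,.055),f(409,408,.055),f(82,350,.055)]);print("stand",C,C.mean(0))
E
```

```text
[[ 0.5145 -0.2386]
 [ 0.5177 -0.2232]
 [ 0.5501 -0.2301]
 [ 0.5469 -0.2454]] [ 0.5323   -0.234325]
0.03311619694348974 -11.937666859296394
flange [ 0.5269 -0.2521] [ 0.5355 -0.216 ] [ 0.5312  -0.23405] T [ 0.5144 -0.2299]
stand [[ 0.4878 -0.2531]
 [ 0.5139 -0.189 ]
 [ 0.578  -0.2158]
 [ 0.5517 -0.2795]] [ 0.53285 -0.23435]
```

apply_moves:
  moves: [0, -0.05, -1, 0, 0, 0, 0, -0.05, -2, 0, 0, 0, 0, -0.05, -3, 0, 0, 0, 0, -0.05, -4, 0, 0, 0, 0, -0.05, -4.6, 0, 0, 0, 0, -0.05, -5, 0, 0, 0, 0, -0.05, -5, 0, 0, 0, 0, -0.05, -5, 0, 0, 0]
  claw: 100

```text
clock: 4.13
tcp_pos: [0.5326, -0.2341, 0.0734]
orientation: [-0.0, 0.103, 0.995, 0.0]
wrist_force: [0.3, 0.1, 0.5]
finger_gap: 0.0854
grip_force: 0.0
```

apply_moves:
  moves: [0, 0, 0, 0, 0, 0, 0, 0, 0, 0, 0, 0, 0, 0, 0, 0, 0, 0, 0, 0, 0, 0, 0, 0, 0, 0, 0, 0, 0, 0, 0, 0, 0, 0, 0, 0, 0, 0, 0, 0, 0, 0, 0, 0, 0, 0, 0, 0, 0, 0, 0, 0, 0, 0, 0, 0, 0, 0, 0, 0]
  claw: 0
  newtons: 60

```text
clock: 4.97
tcp_pos: [0.5327, -0.235, 0.0736]
orientation: [0.0, 0.103, 0.995, -0.0]
wrist_force: [-0.5, 0.1, 4.7]
finger_gap: 0.0152
grip_force: 58.9
```

apply_moves:
  moves: [0, 0, 0.8, 0, 0, 0, 0, 0, 1.8, 0, 0, 0, 0, 0, 3, 0, 0, 0, 0, 0, 4.2, 0, 0, 0, 0, 0.6, 5.2, 0, 0, 0.1, -0.1, 1.8, 5.2, 0, 0, 0.2, -0.2, 3, 5.2, 0, 0, 0.3, -0.3, 4.2, 5.2, 0, 0, 0.4, -0.4, 5.4, 5.2, 0, 0, 0.5, -0.5, 6.6, 5.2, 0, 0, 0.6, -0.6, 7.8, 5.2, 0, 0, 0.7, -0.7, 9, 5.2, 0, 0, 0.8, -0.8, 10, 5.2, 0, 0, 0.9, -0.83, 10.76, 5, 0, 0, 1, -0.83, 10.76, 4.7, 0, 0, 1, -0.83, 10.76, 4.7, 0, 0, 1, -0.83, 10.76, 4.7, 0, 0, 1, -0.83, 10.76, 4.7, 0, 0, 1]

```text
clock: 6.47
tcp_pos: [0.5116, 0.0334, 0.1903]
orientation: [-0.0, -0.385, 0.923, 0.0]
wrist_force: [0.8, -0.6, -0.8]
finger_gap: 0.0154
grip_force: 58.6
```

```bash
python3 - <<'E'
from h import *
import pickle
s=status.get_state();print(s["tcp_pos"],s["orientation"],s["wrist_force"],s["finger_gap"])
c=cam("wrist");t=cam("side");pickle.dump((c,t),open("w4.pkl","wb"));im=c["image"]
u=proj(c,[[.512,.034,.1]])[0]
v=proj(t,[[.512,.034,.11]])[0];print(u,v)
x,y=int(u[0])-70,int(u[1])-70;x2,y2=int(v[0])-40,int(v[1])-50
print(x,y,x2,y2)
a=cv2.resize(im[y:y+140,x:x+140],(420,420),interpolation=2);b=cv2.resize(t["image"][y2:y2+80,x2:x2+70],(368,420),interpolation=2)
cv2.imwrite("pics/crop4.png",np.hstack([a,b]))
E
```

```text
[0.51161912 0.03340259 0.19029523] [-3.80892249e-04 -3.85309614e-01  9.22787271e-01  9.26688776e-05] [ 0.77650586 -0.5704646  -0.79992395] 0.01543831915710985
[316.22023169 207.13073983] [340.26464742 211.76040152]
246 137 300 161
```

View pics/crop4.png

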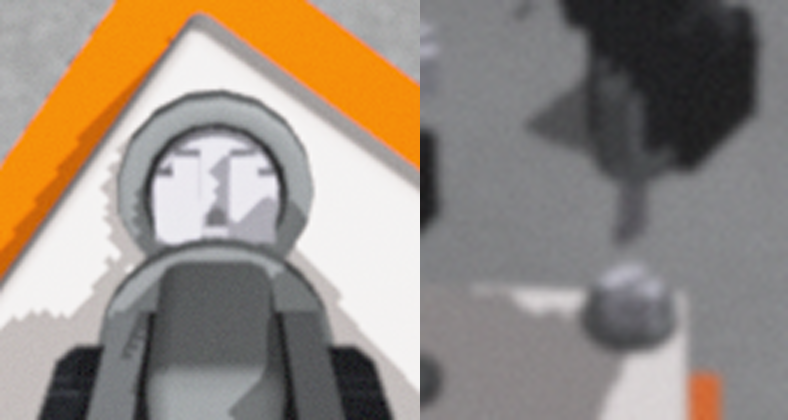

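The left crop shows the key held centrally, with the slot running vertically in line with it: slot at column about 215, handle and flange at about 217. The side crop shows the blade above the proud stud. I'll check the residual lateral offset numerically.

```bash
python3 - <<'E'
from h import *
import pickle
c,t=pickle.load(open("w4.pkl","rb"))
T=np.array([.5116,.0334])
for z in(.2167,.1767,.1267,.1):print(z,proj(c,[[*T,z]])[0])
print("flange",onz(c,(246+217.5/3,230),.1767),"edges",onz(c,(246+105/3,137+315/3),.1767),onz(c,(246+330/3,137+315/3),.1767))
print("slot",onz(c,(246+215/3,137+195/3),.1))
print("collar",onz(c,(246+118/3,137+190/3),.088),onz(c,(246+313/3,137+190/3),.088))
print("collar top",onz(c,(246+216/3,137+95/3),.088))
# blade in side view: tip
print("side tip meas",300+ (632-420)/5.25,161+240/5.25,"proj",proj(t,[[*T,.1267]])[0])
E
```

```text
0.2167 [314.85439976 303.69100723]
0.1767 [315.42734554 255.15267728]
0.1267 [315.85333635 219.27096407]
0.1 [316.01021931 206.09945176]
flange [0.50211814 0.0257643  0.1767    ] edges [0.51804059 0.01806628 0.1767    ] [0.49423006 0.04161037 0.1767    ]
slot [0.50885654 0.03217125 0.1       ]
collar [0.52629046 0.01813364 0.088     ] [0.49443659 0.04962428 0.088     ]
collar top [0.49472778 0.01820774 0.088     ]
side tip meas 340.3809523809524 206.71428571428572 proj [340.60147271 206.2096626 ]
```

The relative misalignment is about 0.3 mm, so I'll insert.

apply_moves:
  moves: [0, 0, -0.4, 0, 0, 0, 0, 0, -0.8, 0, 0, 0, 0, 0, -1, 0, 0, 0, 0, 0, -1.08, 0, 0, 0, 0, 0, -1.16, 0, 0, 0, 0, 0, -1.24, 0, 0, 0, 0, 0, -1.3, 0, 0, 0, 0, 0, -1.3, 0, 0, 0, 0, 0, -1.3, 0, 0, 0]

```text
clock: 7.32
tcp_pos: [0.5118, 0.0343, 0.1582]
orientation: [0.0, -0.386, 0.922, -0.0]
wrist_force: [0.6, 0.3, -0.4]
finger_gap: 0.0155
grip_force: 58.6
```

apply_moves:
  moves: [0, 0, -0.03, 0, 0, 0, 0, 0, -0.06, 0, 0, 0, 0, 0, -0.09, 0, 0, 0, 0, 0, -0.12, 0, 0, 0, 0, 0, -0.15, 0, 0, 0, 0, 0, -0.15, 0, 0, 0]

```text
clock: 7.82
tcp_pos: [0.5118, 0.0343, 0.1547]
orientation: [0.0, -0.386, 0.922, -0.0]
wrist_force: [-1.0, 0.5, 2.8]
finger_gap: 0.0153
grip_force: 59.3
```

apply_moves:
  moves: [0, 0, -0.02, 0, 0, 0, 0, 0, -0.04, 0, 0, 0, 0, 0, -0.04, 0, 0, 0]

```text
clock: 8.07
tcp_pos: [0.5118, 0.0342, 0.1535]
orientation: [0.0, -0.386, 0.922, -0.0]
wrist_force: [-0.9, 0.5, 4.3]
finger_gap: 0.0156
grip_force: 59.3
```

apply_moves:
  moves: [0, 0, -0.02, 0, 0, 0, 0, 0, -0.04, 0, 0, 0, 0, 0, -0.04, 0, 0, 0]

```text
clock: 8.32
tcp_pos: [0.5118, 0.0342, 0.1523]
orientation: [0.0, -0.386, 0.922, 0.0]
wrist_force: [-0.9, 0.1, 3.8]
finger_gap: 0.0154
grip_force: 59.3
```

apply_moves:
  moves: [0, 0, -0.02, 0, 0, 0, 0, 0, -0.04, 0, 0, 0, 0, 0, -0.04, 0, 0, 0]

```text
clock: 8.57
tcp_pos: [0.5119, 0.0342, 0.1521]
orientation: [0.0, -0.386, 0.922, -0.0]
wrist_force: [-2.1, -0.4, 8.4]
finger_gap: 0.0153
grip_force: 60.2
```

apply_moves:
  moves: [0, 0, -0.02, 0, 0, 0, 0, 0, -0.03, 0, 0, 0, 0, 0, -0.03, 0, 0, 0]

```text
clock: 8.82
tcp_pos: [0.512, 0.0343, 0.152]
orientation: [0.001, -0.386, 0.922, -0.0]
wrist_force: [-4.6, 1.2, 13.3]
finger_gap: 0.0153
grip_force: 60.7
```

It bottomed on the plate at TCP z ≈ 0.152. Now I'll turn clockwise under about 13 N.

apply_moves:
  moves: [0, 0, 0, 0, 0, -0.08, 0, 0, 0, 0, 0, -0.16, 0, 0, 0, 0, 0, -0.24, 0, 0, 0, 0, 0, -0.32, 0, 0, 0, 0, 0, -0.4, 0, 0, 0, 0, 0, -0.4, 0, 0, 0, 0, 0, -0.4]

```text
clock: 9.4
tcp_pos: [0.5127, 0.0342, 0.152]
orientation: [0.001, -0.195, 0.981, -0.0]
wrist_force: [-2.3, 0.2, 11.9]
finger_gap: 0.0152
grip_force: 60.4
```

apply_moves:
  moves: [0, 0, 0, 0, 0, -0.08, 0, 0, 0, 0, 0, -0.16, 0, 0, 0, 0, 0, -0.24, 0, 0, 0, 0, 0, -0.32, 0, 0, 0, 0, 0, -0.4, 0, 0, 0, 0, 0, -0.4, 0, 0, 0, 0, 0, -0.4]

```text
clock: 9.98
tcp_pos: [0.5128, 0.0339, 0.152]
orientation: [0.001, 0.004, 1.0, -0.0]
wrist_force: [-1.2, -0.7, 10.6]
finger_gap: 0.0153
grip_force: 60.3
```

apply_moves:
  moves: [0, 0, -0.03, 0, 0, -0.04, 0, 0, -0.03, 0, 0, -0.08, 0, 0, -0.03, 0, 0, -0.1, 0, 0, -0.03, 0, 0, -0.1]

```text
clock: 10.32
tcp_pos: [0.5129, 0.0339, 0.1518]
orientation: [0.002, 0.054, 0.999, -0.0]
wrist_force: [-2.8, 0.1, 14.7]
finger_gap: 0.0156
grip_force: 61.0
```

apply_moves:
  moves: [0, 0, 0, 0, 0, -0.04, 0, 0, 0, 0, 0, -0.08, 0, 0, 0, 0, 0, -0.1, 0, 0, 0, 0, 0, -0.1]

```text
clock: 10.65
tcp_pos: [0.5129, 0.0338, 0.1517]
orientation: [0.002, 0.104, 0.995, -0.0]
wrist_force: [-2.1, -0.5, 13.4]
finger_gap: 0.0153
grip_force: 60.7
```

apply_moves:
  moves: [0, 0, -0.01, 0, 0, -0.04, 0, 0, -0.01, 0, 0, -0.08, 0, 0, -0.01, 0, 0, -0.1, 0, 0, -0.01, 0, 0, -0.1]

```text
clock: 10.98
tcp_pos: [0.5129, 0.0338, 0.1513]
orientation: [0.002, 0.153, 0.988, -0.0]
wrist_force: [-1.9, -0.4, 12.2]
finger_gap: 0.0154
grip_force: 60.6
```

apply_moves:
  moves: [0, 0, 0, 0, 0, -0.04, 0, 0, 0, 0, 0, -0.08, 0, 0, 0, 0, 0, -0.1, 0, 0, 0, 0, 0, -0.1]

```text
clock: 11.32
tcp_pos: [0.5128, 0.0338, 0.15]
orientation: [0.001, 0.202, 0.979, -0.0]
wrist_force: [2.0, -1.2, 4.0]
finger_gap: 0.0156
grip_force: 59.3
```

It is dropping: z has fallen and the force is down. I'll follow it down.

apply_moves:
  moves: [0, 0, -0.04, 0, 0, 0, 0, 0, -0.08, 0, 0, 0, 0, 0, -0.12, 0, 0, 0, 0, 0, -0.16, 0, 0, 0, 0, 0, -0.16, 0, 0, 0]

```text
clock: 11.73
tcp_pos: [0.5122, 0.034, 0.1455]
orientation: [0.001, 0.202, 0.979, -0.0]
wrist_force: [3.0, -1.9, 3.2]
finger_gap: 0.015
grip_force: 59.3
```

apply_moves:
  moves: [0, 0, -0.03, 0, 0, 0, 0, 0, -0.06, 0, 0, 0, 0, 0, -0.06, 0, 0, 0]

```text
clock: 11.98
tcp_pos: [0.512, 0.0341, 0.1441]
orientation: [0.0, 0.202, 0.979, -0.0]
wrist_force: [4.5, -3.1, 3.8]
finger_gap: 0.0154
grip_force: 59.3
```

apply_moves:
  moves: [0, 0, -0.03, 0, 0, 0, 0, 0, -0.05, 0, 0, 0, 0, 0, -0.05, 0, 0, 0]

```text
clock: 12.23
tcp_pos: [0.512, 0.0341, 0.1432]
orientation: [0.0, 0.202, 0.979, -0.0]
wrist_force: [2.6, -2.6, 6.1]
finger_gap: 0.0152
grip_force: 59.8
```

apply_moves:
  moves: [0, 0, -0.03, 0, 0, 0, 0, 0, -0.03, 0, 0, 0]

```text
clock: 12.4
tcp_pos: [0.512, 0.0341, 0.143]
orientation: [0.001, 0.202, 0.979, -0.0]
wrist_force: [1.6, -2.5, 9.3]
finger_gap: 0.0154
grip_force: 60.3
```

It has reached the bottom, at the expected home height of about 0.1434. I'll press a little more to confirm, turn back, then withdraw slowly.

apply_moves:
  moves: [0, 0, -0.02, 0, 0, 0, 0, 0, -0.02, 0, 0, 0]

```text
clock: 12.57
tcp_pos: [0.5121, 0.0341, 0.1429]
orientation: [0.001, 0.202, 0.979, -0.0]
wrist_force: [2.1, -3.2, 12.7]
finger_gap: 0.0152
grip_force: 60.6
```

apply_moves:
  moves: [0, 0, 0, 0, 0, 0.04, 0, 0, 0, 0, 0, 0.08, 0, 0, 0, 0, 0, 0.08, 0, 0, 0.06, 0, 0, 0.08, 0, 0, 0.06, 0, 0, 0.08]

```text
clock: 12.98
tcp_pos: [0.511, 0.0345, 0.1432]
orientation: [-0.0, 0.163, 0.987, 0.0]
wrist_force: [1.6, -0.3, 8.2]
finger_gap: 0.015
grip_force: 59.8
```

```bash
python3 - <<'E'
from h import *
s=status.get_state();print(s["tcp_pos"],s["orientation"],s["wrist_force"],s["ft_torque"],s["joint_pos"])
E
```

```text
[0.5110364  0.0344883  0.14317207] [-4.97403352e-04  1.62575254e-01  9.86696003e-01  1.90482931e-04] [ 1.58312494 -0.30813859  8.15585137] [-0.45797656 -0.29121131  0.02124121] [-8.97083593e-02  2.44390404e-01 -2.89222739e-01  1.03814729e+00
  4.53078161e-04  2.36891612e-01]
```

apply_moves:
  moves: [0, 0, 0.1, 0, 0, 0, 0, 0, 0.2, 0, 0, 0, 0, 0, 0.3, 0, 0, 0, 0, 0, 0.4, 0, 0, 0]

```text
clock: 13.32
tcp_pos: [0.5103, 0.0348, 0.1522]
orientation: [-0.002, 0.163, 0.987, 0.0]
wrist_force: [-0.5, 0.8, -1.7]
finger_gap: 0.0156
grip_force: 58.5
```

apply_moves:
  moves: [0, 0, 0.3, 0, 0, 0, 0, 0, 0.7, 0, 0, 0, 0, 0, 1.3, 0, 0, 0, 0, 0, 2, 0, 0, 0, 0, 0, 2, 0, 0, 0, 0, 0, 2, 0, 0, 0]

```text
clock: 13.82
tcp_pos: [0.5126, 0.0342, 0.2045]
orientation: [0.002, 0.163, 0.987, 0.0]
wrist_force: [0.1, 0.5, -1.8]
finger_gap: 0.0152
grip_force: 58.6
```

```bash
python3 - <<'E'
from h import *
import pickle
s=status.get_state();print(s["tcp_pos"],s["orientation"],s["wrist_force"],s["ft_torque"])
c=cam("wrist");t=cam("side");pickle.dump((c,t),open("w5.pkl","wb"));im=c["image"]
u=proj(c,[[.512,.034,.09]])[0];v=proj(t,[[.512,.034,.11]])[0]
x,y=int(u[0])-70,int(u[1])-70;x2,y2=int(v[0])-40,int(v[1])-50
print(x,y,x2,y2)
a=cv2.resize(im[y:y+140,x:x+140],(420,420),interpolation=2);b=cv2.resize(t["image"][y2:y2+80,x2:x2+70],(368,420),interpolation=2)
cv2.imwrite("pics/crop5.png",np.hstack([a,b]))
E
```

```text
[0.51261353 0.03423654 0.20448164] [1.50391177e-03 1.62638230e-01 9.86684596e-01 2.31183725e-04] [ 0.05041811  0.45485527 -1.77990899] [ 0.02035099 -0.00246767  0.03386653]
246 126 300 161
```

View pics/crop5.png

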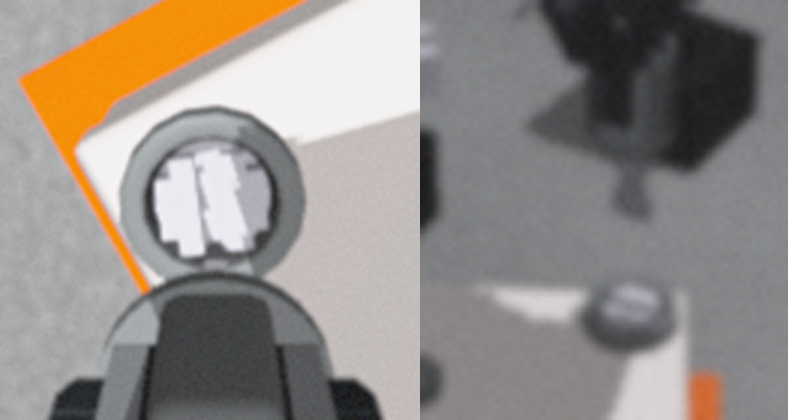

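The head now sits inside its collar ring, flush like the others, and the key is still held straight. I'll carry it back over the stand.

apply_moves:
  moves: [0.1, -1.2, 0, 0, 0, 0.03, 0.2, -2.4, 0, 0, 0, 0.06, 0.3, -3.6, 0, 0, 0, 0.09, 0.4, -4.8, 0, 0, 0, 0.12, 0.5, -6, 0, 0, 0, 0.12, 0.6, -7.2, 0, 0, 0, 0.12, 0.7, -8.4, 0, 0, 0, 0.12, 0.8, -9.6, 0, 0, 0, 0.12, 0.8, -10.4, 0, 0, 0, 0.12, 0.8, -10.76, 0, 0, 0, 0.12, 0.8, -10.76, 0, 0, 0, 0.12, 0.8, -10.76, 0, 0, 0, 0.12, 0.8, -10.76, 0, 0, 0, 0.12]

```text
clock: 15.0
tcp_pos: [0.5313, -0.2334, 0.2026]
orientation: [-0.001, 0.103, 0.995, 0.001]
wrist_force: [0.3, 0.7, -1.7]
finger_gap: 0.0153
grip_force: 58.8
```

apply_moves:
  moves: [0.03, -0.03, -0.8, 0, 0, 0, 0.04, -0.04, -1.6, 0, 0, 0, 0.04, -0.04, -2.4, 0, 0, 0, 0.04, -0.04, -3, 0, 0, 0, 0.04, -0.04, -3.4, 0, 0, 0, 0.04, -0.04, -3.8, 0, 0, 0, 0.04, -0.04, -4.2, 0, 0, 0, 0.04, -0.04, -4.6, 0, 0, 0, 0.04, -0.04, -4.6, 0, 0, 0]

```text
clock: 15.75
tcp_pos: [0.5318, -0.2349, 0.0862]
orientation: [-0.001, 0.103, 0.995, 0.001]
wrist_force: [0.1, 0.7, -1.2]
finger_gap: 0.0148
grip_force: 58.8
```

apply_moves:
  moves: [0.03, 0, -0.2, 0, 0, 0, 0.03, 0, -0.35, 0, 0, 0, 0.03, 0, -0.44, 0, 0, 0, 0.03, 0, -0.48, 0, 0, 0, 0.03, 0, -0.48, 0, 0, 0]

```text
clock: 16.17
tcp_pos: [0.5334, -0.2358, 0.0761]
orientation: [0.0, 0.103, 0.995, 0.0]
wrist_force: [-0.0, 0.5, -0.9]
finger_gap: 0.0153
grip_force: 58.8
```

apply_moves:
  moves: [0, 0.03, -0.04, 0, 0, 0, 0, 0.03, -0.08, 0, 0, 0, 0, 0.03, -0.1, 0, 0, 0, 0, 0.03, -0.1, 0, 0, 0]

```text
clock: 16.5
tcp_pos: [0.5335, -0.235, 0.0737]
orientation: [0.0, 0.103, 0.995, -0.0]
wrist_force: [0.1, 0.6, -2.2]
finger_gap: 0.0153
grip_force: 59.0
```

apply_moves:
  moves: [0, 0, -0.03, 0, 0, 0, 0, 0, -0.05, 0, 0, 0, 0, 0, -0.05, 0, 0, 0]

```text
clock: 16.75
tcp_pos: [0.5335, -0.2351, 0.0736]
orientation: [0.0, 0.103, 0.995, -0.0]
wrist_force: [-2.7, 1.9, 6.2]
finger_gap: 0.0154
grip_force: 60.1
```

The flange has touched down at the same height as at pick-up. I'll release and rise.

apply_moves:
  moves: [0, 0, 0.03, 0, 0, 0, 0, 0, 0.03, 0, 0, 0, 0, 0, 0.03, 0, 0, 0, 0, 0, 0.03, 0, 0, 0, 0, 0, 0.03, 0, 0, 0, 0, 0, 0.03, 0, 0, 0, 0, 0, 0.03, 0, 0, 0, 0, 0, 0.03, 0, 0, 0, 0, 0, 0.03, 0, 0, 0, 0, 0, 0.03, 0, 0, 0]
  claw: 100

```text
clock: 17.58
tcp_pos: [0.5334, -0.235, 0.073]
orientation: [-0.0, 0.103, 0.995, 0.0]
wrist_force: [0.7, 0.4, 0.8]
finger_gap: 0.0851
grip_force: 0.0
```

apply_moves:
  moves: [0, 0, 0.8, 0, 0, 0, 0, 0, 1.8, 0, 0, 0, 0, 0, 3, 0, 0, 0, 0, 0, 4, 0, 0, 0, 0, 0, 5, 0, 0, 0, 0, 0, 5, 0, 0, 0, 0, 0, 5, 0, 0, 0]

```text
clock: 18.17
tcp_pos: [0.5344, -0.2356, 0.1999]
orientation: [0.002, 0.103, 0.995, -0.001]
wrist_force: [-0.9, 0.4, -0.1]
finger_gap: 0.0852
grip_force: 0.0
```

```bash
python3 - <<'E'
from h import *
s=status.get_state();print(s["tcp_pos"],s["wrist_force"],s["finger_gap"])
c=cam("wrist");t=cam("side")
a=cv2.resize(c["image"][133:273,246:386],(420,420),interpolation=2);b=cv2.resize(t["image"][140:300,250:390],(368,420),interpolation=2)
cv2.imwrite("pics/crop6.png",np.hstack([a,b]))
E
```

```text
[ 0.5344333  -0.23562553  0.19989989] [-0.88069482  0.42270678 -0.05520945] 0.08522885000521013
```

View pics/crop6.png

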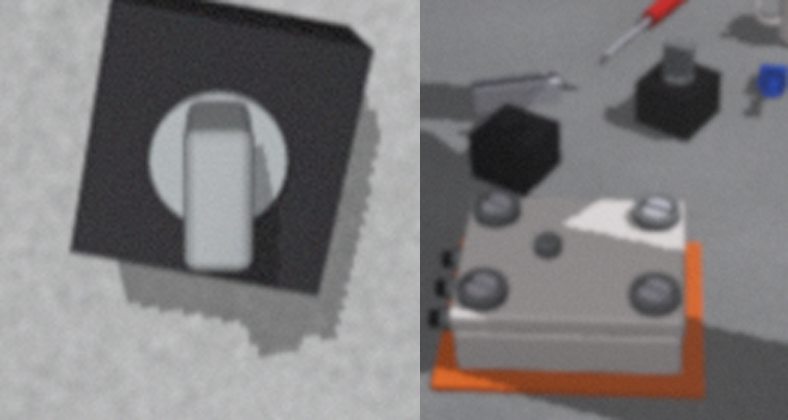

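The key stands upright and centred in its stand, as at the start. The stud is flush like the other three, and the nut hasn't moved.

```bash
python3 -c "
from workcell import job
print(job.hand_in())"
```

```text
the job is handed in; nothing more can be done
None
```

The stud was turned home and looks flush with its collar, the key is back upright in its stand and released, and the job is handed in; the hand-in returned no verdict.

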